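# Load the sloping fixture

## Task

Load the angle fixture: swing its keeper arm right out of the way, seat the long plain steel block flat and fully home in the sloping pocket, then swing the keeper back across the block as far as it goes. Leave the vee block and the micrometer where they are.

Things in the scene. Friction and masses are not known exactly. Their poses are not given: they have to be found in the camera images.
- block (a point): the long plain rectangular ground steel block, 45 x 160 x 28 mm, 0.6 to 0.95 kg, lying flat and loose on the bench. This point is the centre of its underside; its x axis runs across the 45 mm width, y along the 160 mm length, z up through the 28 mm height. Either way round end for end is the same.
- steel_parallel: the same block and the same point, but this frame's x and y axes are turned -12 degrees (clockwise from above) from the block's edges: use block for its direction.
- fixture: the angle fixture, bolted down: grey welded stand 150 x 206 mm carrying a steel plate 112 x 196 mm, 22 mm thick, sloped 30 degrees, facing up and towards the robot. Origin: centre of the stand's underside, on the bench; z up, x level and away from the robot, y to the left along the pocket's length. The plate's top edge is about 95 mm above the bench.
- nest (a point): centre of the floor of the pocket milled in the plate. z: outward normal of the pocket floor, 30 degrees from vertical; x straight up the slope; y level, along the pocket's length. Pocket: 48 mm along x, 163 mm along y, 10 mm deep, 2 mm chamfer at the mouth, so the seated block stands 18 mm out. The plate reaches 46 mm down and 66 mm up the slope and 98 mm either side of here.
- pivot (a point): the keeper's pivot axis at the level of the bar's underside; axes as nest, in whose frame it lies at x = +44, y = -55, z = +31 mm. A post of 11 mm radius stands under it. The bar turns in a plane parallel to the pocket floor.
- keeper (a joint): keeper arm's angle, rad: 0 = closed, at its stop, pointing straight down the slope across the right part of the pocket; grows as the arm swings out to the right (counter-clockwise seen from above), stop at 1.8; clear of the pocket from 1.25. Friction holds it (about 1.5 N at the knob). Dark steel bar 80 x 18 x 8 mm, underside 31 mm above the pocket floor, 3 mm over a seated block.
- knob (a point): grip point on the axis of the keeper's upright round black knob (18 mm diameter, 40 mm tall, on the bar's top face, parallel to the normal of the pocket floor). It is 26 mm above the bar's top face, 14 mm below the knob's top, 66 mm from the pivot axis and 65 mm above the pocket floor along its normal. The frame turns with the arm; z along the knob.
- vee_block: bystander: ground steel vee block about 38 x 70 x 40 mm with a V notch in its top, loose on the bench; origin at the centre of its underside
- micrometer: bystander: outside micrometer about 92 x 121 x 17 mm, loose on the bench; origin at the centre of its underside

How it is judged (in metres and radians):
On the way, in this order (a step that is already met when the one before it is completed fails the run):
1. the keeper is swung out clear of the pocket (value of joint keeper above 1.25 rad), for 0.2 s.
2. the block lies flat on the pocket floor with the keeper still open (z of block in the frame of nest between -0.002 and 0.002 m and distance between block and nest below 0.005 m and angle between the z axis of block and the z axis of nest, either way round below 0.035 rad and angle between the y axis of block and the y axis of nest, either way round below 0.07 rad and value of joint keeper above 0.9 rad), for 0.2 s.
At the end, for the whole second after the job is handed in: The block rests in the pocket: underside within 2 mm of the pocket floor, centre within 5 mm of the pocket's centre, flat within 2 degrees and square within 4 degrees, at rest; and the keeper is closed across it, within 0.12 rad of its stop (z of block in the frame of nest between -0.002 and 0.002 m and distance between block and nest below 0.005 m and angle between the z axis of block and the z axis of nest, either way round below 0.035 rad and angle between the y axis of block and the y axis of nest, either way round below 0.07 rad and linear speed of steel_parallel below 0.02 m/s and value of joint keeper below 0.12 rad); the robot touches nothing.
It fails at once if the vee block is moved by more than 25 mm (distance of vee_block from where it was at the start of the episode above 0.025 m).
It fails at once if the micrometer is moved by more than 25 mm (distance of micrometer from where it was at the start of the episode above 0.025 m).
It also fails if it takes over 58 s, if anything falls off the work surface, if the arm or the gripper's body presses on something with over 40 N, if the wrist force passes 120 N, or if a joint passes its speed limit or range.

## Robot

A 6-joint arm with a two-finger parallel gripper is mounted at the origin on a cart in front of the work surface, level with it; the furniture and walls round the work are solid. World frame = base frame: x ahead of the robot, y to its left, z up, the work surface at z = 0. Lengths are in m, angles in degrees, forces in N, time in s.
With the tool pointing down it reaches from about 0.35 to 0.925 m from the base axis. Payload 6.4 kg.
Tool frame: the origin (TCP) lies on the front face of the gripper's body, between the roots of the fingers; the fingertips stand 73 mm ahead of it and the grasp point (between the pads) lies 54 mm ahead of it; z points along the fingers, y is the line along which they close (so a half turn about z gives the same grasp; the last joint's range is limited). The gripper opens to 85 mm and grips with 20 to 120 N. Pads are 22 mm wide; open, the fingers measure 114 mm over their backs; the gripper's body (76 mm by 85 mm) begins 54 mm behind the grasp point. The pads swing forward as they close: fully open they stand 13 mm farther back than shut.
Start: joints at [54.941, 14.043, 89.255, -0, 76.702, -9.975], TCP at [0.276, 0.589, 0.304] pointing down, gripper open.
Joint ranges: [-179.41, 179.41], [-58.25, 129.5], [7.25, 145.43], [-54.29, 234.29], [11.92, 165.04], [-157.13, 157.13]. Speed limits (degrees/s): [147.25, 147.25, 180, 180, 180, 180].

## Interface

Orientations are given as a 3x3 rotation matrix whose columns are the frame's x, y, z axes.
In Python, from plant import env, read_camera, sense gives the robot as it stands (env), with the cameras as plain functions and the readings as plain functions.
- The arm moves only by the tool steer_hand, called after "Emit:" as name([rows], argument=value, ...), one row to a line, values as JSON. Schema: {"type":"object","properties":{"increments":{"type":"array","items":{"type":"array","items":{"type":"number"},"minItems":7,"maxItems":7},"minItems":1,"maxItems":5},"grip_force":{"type":"number"},"only":{"type":"string"},"quiet":{"type":"boolean"},"lines":{"type":"string"}},"required":["increments"],"additionalProperties":false}. increments is a list of rows, 1 to 5 of them, each of 7 numbers: the finger opening in m, then dx, dy, dz in m, then a rotation vector rx, ry, rz in degrees; each row is the pose to reach, as a shift and turn from the pose commanded when the call began, along the tool's axes at that moment; what a row does not reach only later rows make up. A row lasts 1/8 s, in which the tool goes at most 0.0625 m and 10.7 degrees, less where a joint would pass 70% of its speed; a pose out of reach is approached as far as the arm can. The fingers move at their own pace and stop on an object; grip_force is the grip in N (left out, the last holds). Time passes only in rows, so rows that do not move let the fingers close. The tool returns the time, the measured TCP pose, the force, the opening and the grip force at its end. only (a regular expression) keeps the lines of the reply that match it, lines (a string "A,B") keeps lines A to B, and quiet returns only ok. Input that does not fit is refused with a message, and nothing moves.
- sense(): the state, without advancing time (a new reading comes with each control period).
- read_camera(name): name is "scene" or "top" or "wrist"; returns a dict with "pixels" (384x512x3 uint8, red, green, blue), "intrinsics" (3x3 intrinsics, pixels), "extrinsics" (4x4, takes a point from world to camera coordinates); the wrist camera has in their place "T_tool_cam" (4x4, takes a point from camera to tool coordinates, whose origin is the TCP and whose axes are the flange's). Camera axes: x right, y down, z forward; pixel columns grow to the right and rows downward; lengths in m; the calibration is good to about 2 mm. A picture is of the moment at which its call begins: read the wrist's pose just before it. There is no depth.
- env.hand_in(): hands the job in; it is judged then, once.
The state is a dict: "time_s": time; "joint_positions": joint angles; "qd": joint speeds; "effort": joint torques, N m; "tcp_pos": TCP position; "orientation": TCP orientation; "ft_force": force on the tool from outside, world axes, zero at the start; "torque": the same for the moment, N m; "grip_width": finger opening in m; "finger_force": force on a finger pad.
Only numpy, scipy, OpenCV 4.12 (cv2) and the standard library are available. Lean on these libraries where they do the work, as an engineer would, in place of code of your own. Each camera call takes 0.05 s, during which the arm holds its last target. There are 200 camera calls.

## Working session

There is one attempt and no reset: what is moved stays moved. The work goes in short steps, Python scripts to look and compute and a tool call to move; the robot and the scene stay as the last step left them, time stands still between calls to the robot, and variables do not carry over. Pictures are saved under pics/ and viewed, at most 10 in all, crops included, and the job is handed in when it is done.

```bash
ls; mkdir -p pics
```

Run:
```python
from plant import env, read_camera, sense
import cv2,numpy as np
s=sense();print(s['time_s'],s['tcp_pos'],s['orientation'])
for n in("scene","top"):
    c=read_camera(n);cv2.imwrite(f'pics/{n}0.png',c['pixels'][:,:,::-1]);print(n,c['intrinsics'],c['extrinsics'])
print(read_camera("wrist")['T_tool_cam'])
```

```text
pics
plant.py
0.0 [0.27530034 0.58834707 0.30275854] [[-9.05669713e-01  4.23982307e-01 -1.17194056e-03]
 [ 4.23983757e-01  9.05668368e-01 -1.60679645e-03]
 [ 3.80136230e-04 -1.95211064e-03 -9.99998022e-01]]
scene [[417.83249706   0.         254.86645216]
 [  0.         417.83249706 196.05411515]
 [  0.           0.           1.        ]] [[ 0.85243704 -0.52244801  0.01997902 -0.38750044]
 [-0.26137398 -0.45893583 -0.84915343  0.24332658]
 [ 0.45280761  0.71862784 -0.52776822  1.0037138 ]
 [ 0.          0.          0.          1.        ]]
top [[374.55381966   0.         258.72985997]
 [  0.         374.55381966 194.48172477]
 [  0.           0.           1.        ]] [[ 2.37278425e-02 -9.99711022e-01  3.85517285e-03  4.43490961e-02]
 [-9.79987000e-01 -2.40217272e-02 -1.97606771e-01  5.17216363e-01]
 [ 1.97642275e-01  9.10763062e-04 -9.80273789e-01  1.07872801e+00]
 [ 0.00000000e+00  0.00000000e+00  0.00000000e+00  1.00000000e+00]]
[[ 2.29870703e-04 -9.61828030e-01 -2.73654506e-01  6.86303739e-02]
 [ 9.99999933e-01  1.42876320e-04  3.37828304e-04 -2.75466966e-05]
 [-2.85833983e-04 -2.73654566e-01  9.61827998e-01 -7.08623399e-02]
 [ 0.00000000e+00  0.00000000e+00  0.00000000e+00  1.00000000e+00]]
```

View pics/top0.png

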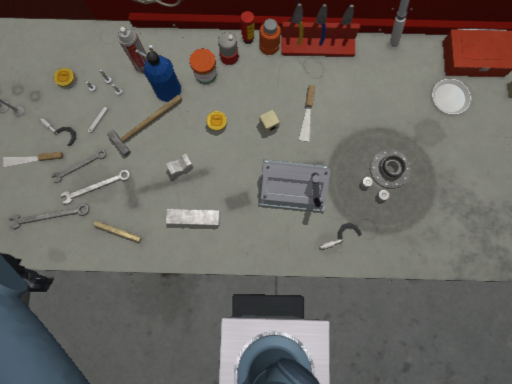

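View pics/scene0.png

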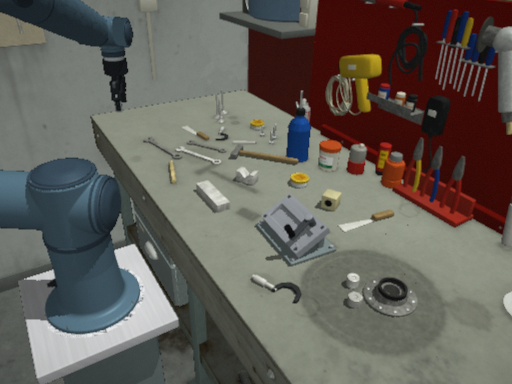

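The top view shows the block at about (192,218), the fixture at (294,187) with its knob near (316,190), the vee block at (179,165) and the micrometer at (341,237). I'll enlarge these for exact corners.

Run:
```python
import cv2
a=cv2.imread('pics/top0.png')[150:260,160:360];cv2.imwrite('pics/topc.png',cv2.resize(a,None,fx=4,fy=4,interpolation=cv2.INTER_CUBIC))
a=cv2.imread('pics/scene0.png')[170:290,180:345];cv2.imwrite('pics/scc.png',cv2.resize(a,None,fx=4.8,fy=4.8,interpolation=cv2.INTER_CUBIC))
```

```text
(no output)
```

View pics/topc.png

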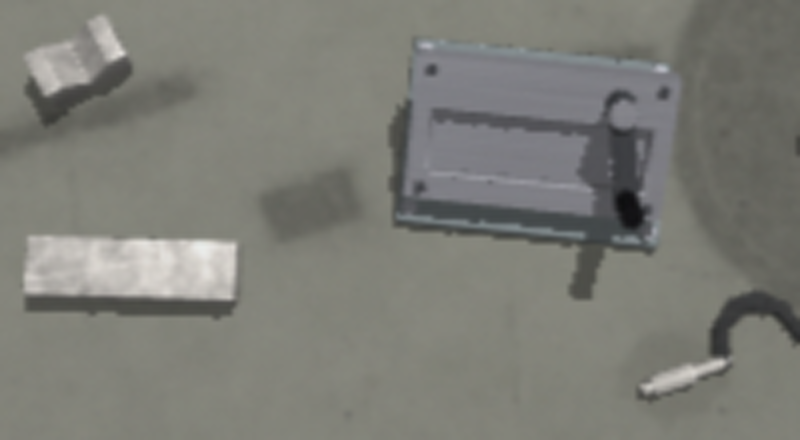

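View pics/scc.png

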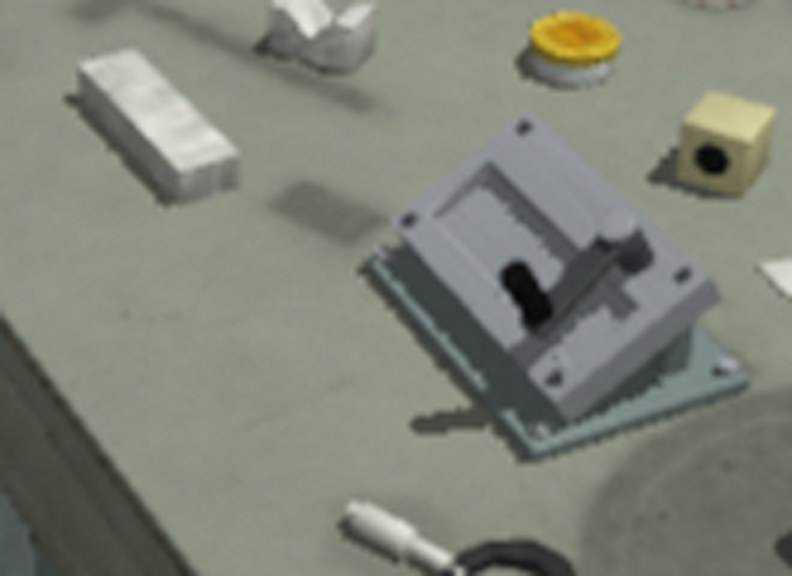

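The enlarged views show the block's top face at crop corners (28,236), (238,241), (236,300), (25,297), and the plate's corners and the upright knob clearly. I'll run a coarse fit from both views.

Create h.py:
```python
import numpy as np
from scipy.optimize import least_squares
from scipy.spatial.transform import Rotation as R
from plant import env, read_camera, sense
def cam(n):
    if n!='wrist':
        c=read_camera(n);return c['pixels'],c['intrinsics'],c['extrinsics']
    s=sense();c=read_camera(n);T=np.eye(4);T[:3,:3]=s['orientation'];T[:3,3]=s['tcp_pos']
    return c['pixels'],c['intrinsics'],np.linalg.inv(T@c['T_tool_cam'])
def proj(K,E,P):
    q=(E[:3,:3]@np.atleast_2d(P).T).T+E[:3,3];q=q@K.T;return q[:,:2]/q[:,2:]
def rz(a):return R.from_euler('z',a).as_matrix()
TILT=R.from_euler('y',-30,degrees=True).as_matrix()  # nest in yaw frame: x up slope, z normal
def rel(s,p,Rm):
    "shift and rotvec(deg) in tool axes from measured pose s to target TCP p,Rm"
    R0=np.array(s['orientation']);return R0.T@(p-np.array(s['tcp_pos'])),R.from_matrix(R0.T@Rm).as_rotvec(degrees=True)
```

Run:
```python
from h import *
C={n:cam(n)[1:] for n in('top','scene')}
tp=lambda a:np.array(a)/4+[160-.375,150-.375]
sc=lambda a:np.array(a)/4.8+[180-.4,170-.4]
bt=tp([(28,236),(238,241),(236,300),(25,297)]);bs=sc([(135,48),(240,157),(178,172),(78,68)])
L=np.array([(.0225,.08,.028),(.0225,-.08,.028),(-.0225,-.08,.028),(-.0225,.08,.028)])
def rb(v,each=False):
    P=L@rz(v[2]).T+[v[0],v[1],0]
    return np.r_[(proj(*C['top'],P)-bt).ravel(),(proj(*C['scene'],P)-bs).ravel()]
r=least_squares(rb,[.5,.2,0]);print('block',r.x[:2],np.degrees(r.x[2]),r.fun.round(1))
# plate corners
Lp=np.array([(-.046,.098,.01),(.066,.098,.01),(.066,-.098,.01),(-.046,-.098,.01)])
ps=sc([(395,220),(525,114),(720,291),(570,408)]);pt=tp([(403,213),(414,45),(680,72),(658,236)])
kn=np.array([-.022,-.055,.079]); ks=sc([(515,270)])
def rf(v):
    M=rz(v[3])@TILT
    P=Lp@M.T+v[:3];k=(M@kn+v[:3])
    return np.r_[(proj(*C['scene'],P)-ps).ravel(),(proj(*C['top'],P)-pt).ravel(),(proj(*C['scene'],k)-ks).ravel()]
r=least_squares(rf,[.6,0,.053,0],loss='soft_l1');print('nest',r.x[:3],np.degrees(r.x[3]),rf(r.x).round(1))
```

```text
block [0.44595166 0.25582389] -0.09776696232822417 [ 0.4  0.4  0.3  0.5  0.1  0.4  0.1 -0.2 -0.1 -0.1  0.2 -1.1  0.5 -0.4
 -0.1 -1. ]
nest [ 0.54790938 -0.05007488  0.04297571] -2.9658421111622006 [-0.3  1.7  1.   0.3 -0.1 -2.4 -0.7  0.1  0.4 -4.4  0.3  2.2 -0.4  0.3
  0.4 -5.4 -0.6 -0.2]
```

Add to h.py:
```python
def toolR(yaw,tilt=True):
    M=rz(yaw)@(TILT if tilt else np.eye(3));return np.c_[M[:,1],M[:,0],-M[:,2]]
def show(p,Rm):
    s=sense();d,r=rel(s,p,Rm);print(s['time_s'],'shift',d.round(4),'rot',r.round(2),'F',np.array(s['ft_force']).round(1),'w',s['grip_width'])
```

Run:
```python
from h import *
yaw=np.radians(-3);M=rz(yaw)@TILT
show(np.array([.548,-.05,.048])+M@[0,0,.22],toolR(yaw))
```

```text
0.25 shift [-0.4156 -0.5041  0.0652] rot [-26.42 -17.74  66.29] F [ 1.4  0.1 -0.8] w 0.0854232324982991
```

Emit:
steer_hand([
  [0.085, -0.035, -0.042, 0.005, -2, -1.4, 5],
  [0.085, -0.07, -0.084, 0.01, -4.5, -3, 11],
  [0.085, -0.105, -0.126, 0.015, -7, -4.5, 17],
  [0.085, -0.14, -0.168, 0.02, -9, -6, 22.5],
  [0.085, -0.175, -0.21, 0.025, -11.5, -7.7, 29],
])

```text
time_s: 0.88
tcp_pos: [0.3452, 0.3227, 0.2788]
orientation: [[-0.573, 0.787, 0.229], [0.816, 0.574, 0.067], [-0.078, 0.226, -0.971]]
ft_force: [0.1, -0.1, 0.6]
grip_width: 0.0849
finger_force: 0.0
```

Run:
```python
from h import *
yaw=np.radians(-3);M=rz(yaw)@TILT
show(np.array([.548,-.05,.048])+M@[0,0,.22],toolR(yaw))
```

```text
0.875 shift [-0.3495 -0.1467  0.0356] rot [-14.8   -9.97  37.1 ] F [ 0.1 -0.1  0.6] w 0.08492740702586002
```

Emit:
steer_hand([
  [0.085, -0.057, -0.024, 0.006, -2.5, -1.6, 6],
  [0.085, -0.115, -0.048, 0.012, -5, -3.3, 12.3],
  [0.085, -0.172, -0.072, 0.018, -7.4, -5, 18.5],
  [0.085, -0.23, -0.096, 0.024, -10, -6.6, 24.7],
  [0.085, -0.288, -0.12, 0.03, -12.4, -8.3, 31],
])

```text
time_s: 1.5
tcp_pos: [0.4231, 0.0219, 0.2458]
orientation: [[-0.054, 0.884, 0.464], [0.998, 0.06, 0.002], [-0.026, 0.463, -0.886]]
ft_force: [1.9, -0.5, -0.1]
grip_width: 0.085
finger_force: 0.0
```

Emit:
steer_hand([
  [0.05, -0.043, -0.034, 0.002, -1.2, -0.8, 3],
  [0.05, -0.043, -0.034, 0.002, -2.4, -1.7, 6],
  [0.05, -0.043, -0.034, 0.002, -2.4, -1.7, 6],
])

```text
time_s: 1.88
tcp_pos: [0.396, -0.0217, 0.2291]
orientation: [[0.049, 0.866, 0.497], [0.999, -0.042, -0.026], [-0.002, 0.498, -0.867]]
ft_force: [0.3, -0.5, -0.2]
grip_width: 0.0505
finger_force: 0.0
```

Run:
```python
from h import *
import cv2
yaw=np.radians(-3);M=rz(yaw)@TILT
show(np.array([.548,-.05,.048])+M@[0,0,.22],toolR(yaw))
p,K,E=cam('wrist');np.savez('w1.npz',K=K,E=E)
cv2.imwrite('pics/w1.png',cv2.resize(p[:,:,::-1],(800,600),interpolation=cv2.INTER_CUBIC))
```

```text
1.875 shift [-0.0205  0.0422  0.0134] rot [-0.12  0.02  0.22] F [ 0.3 -0.5 -0.2] w 0.050496859691861205
```

View pics/w1.png

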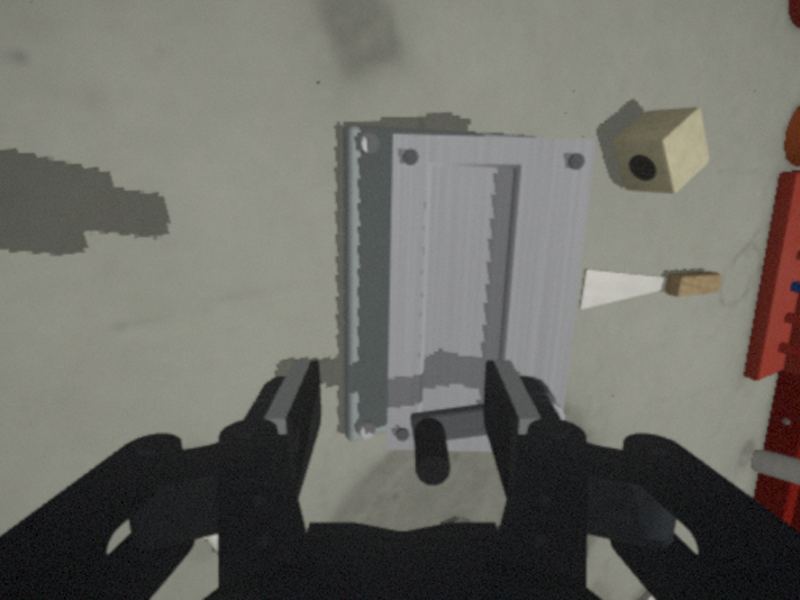

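The wrist view shows the plate corners at (390,133), (593,140) and (388,451), the knob top at about (433,467), and the pocket's far end at y≈164. I'll refit with this view.

Run:
```python
from h import *
w=np.load('w1.npz');C={n:cam(n)[1:] for n in('top','scene')};C['w']=(w['K'],w['E'])
tp=lambda a:np.array(a)/4+[160-.375,150-.375]
sc=lambda a:np.array(a)/4.8+[180-.4,170-.4]
wr=lambda a:(np.array(a)+.5)/1.5625-.5
A=[(-.046,.098,.01),(.066,.098,.01),(.066,-.098,.01),(-.046,-.098,.01)];k=(-.022,-.055,.079)
obs=[('w',wr((390,133)),A[0]),('w',wr((593,140)),A[1]),('w',wr((388,451)),A[3]),('w',wr((433,467)),k),
('w',wr((521,165)),(.026,.0835,.01)),
('scene',sc((395,220)),A[0]),('scene',sc((525,114)),A[1]),('scene',sc((720,291)),A[2]),('scene',sc((515,270)),k),('top',tp((414,45)),A[1]),('top',tp((680,72)),A[2])]
def rf(v):
    M=rz(v[3])@TILT
    return np.concatenate([(proj(*C[n],M@np.array(P)+v[:3])[0]-o) for n,o,P in obs])
for sel in(obs,obs[:5]):
    obs=sel
    r=least_squares(rf,[.6,0,.053,0],loss='soft_l1');print('nest',r.x[:3].round(4),np.degrees(r.x[3]),rf(r.x).round(1).tolist())
```

```text
nest [ 0.5428 -0.0512  0.0508] -3.509346922274583 [0.3, 2.9, 0.3, -0.0, 0.5, -0.4, 0.3, -8.5, -1.2, 0.8, -1.3, 0.0, 0.4, -1.3, -1.2, -3.8, -2.1, -1.9, 0.9, 2.8, 0.6, 1.6]
nest [ 0.5403 -0.0503  0.0544] -3.642472073050234 [-0.2, 1.8, 2.0, -0.8, -0.3, 1.4, -0.1, -6.1, -0.4, 0.2]
```

Run:
```python
from h import *
w=np.load('w1.npz');C={n:cam(n)[1:] for n in('top','scene')};C['w']=(w['K'],w['E'])
tp=lambda a:np.array(a)/4+[160-.375,150-.375]
sc=lambda a:np.array(a)/4.8+[180-.4,170-.4]
wr=lambda a:(np.array(a)+.5)/1.5625-.5
A=[(-.046,.098,.01),(.066,.098,.01),(.066,-.098,.01),(-.046,-.098,.01)]
obs=[('w',wr((390,134)),A[0]),('w',wr((593,140)),A[1]),('w',wr((388,451)),A[3]),('w',wr((433,467)),.079),('w',wr((429,425)),.041),
('w',wr((521,165)),(.026,.0835,.01)),
('scene',sc((395,220)),A[0]),('scene',sc((525,114)),A[1]),('scene',sc((720,291)),A[2]),('scene',sc((515,270)),.079),('top',tp((414,45)),A[1]),('top',tp((680,72)),A[2])]
def rf(v):
    M=rz(v[3])@TILT
    f=lambda P:np.array(P) if np.size(P)==3 else np.array([.044-.066*np.cos(v[4]),-.055-.066*np.sin(v[4]),P])
    return np.concatenate([(proj(*C[n],M@f(P)+v[:3])[0]-o) for n,o,P in obs])
for sel in(obs,obs[:6]):
    obs=sel
    r=least_squares(rf,[.54,-.05,.053,-.06,.1],loss='soft_l1');print('nest',r.x[:3].round(4),np.degrees(r.x[3]),r.x[4],rf(r.x).round(1).tolist())
```

```text
nest [ 0.5436 -0.0506  0.0494] -3.8725925382267934 0.1335355902452074 [0.9, 1.3, 0.2, -0.3, -0.0, -1.9, 0.1, -0.8, 0.2, 1.1, -1.2, 0.2, -1.1, 0.1, 0.7, -1.1, -1.2, -3.5, -0.2, -0.1, 0.8, 2.5, 0.4, 1.7]
nest [ 0.5417 -0.0503  0.0522] -3.764031491419341 0.10204442889614686 [0.2, 1.0, 1.1, -0.7, -0.3, -0.2, -0.1, -0.7, -0.0, 0.9, -0.8, 0.0]
```

Add to h.py:
```python
N0=np.array([.5425,-.0505,.0515]);Y0=np.radians(-3.8)
def nest(p,yaw=Y0): return N0+rz(Y0)@TILT@np.array(p)
def tcp_in_nest():
    s=sense();M=rz(Y0)@TILT;return M.T@(np.array(s['tcp_pos'])-N0)
```

Run:
```python
from h import *
show(nest([-.0216,-.0622,.119]),toolR(Y0));print(tcp_in_nest())
```

```text
2.125 shift [-0.0837  0.0157  0.1082] rot [-0.11 -0.48  1.1 ] F [ 0.6  0.1 -0.6] w 0.050113877176582645
[-0.03874003  0.0203108   0.22797432]
```

Emit:
steer_hand([
  [0.05, -0.0419, 0.008, 0.025, 0, -0.2, 0.5],
  [0.05, -0.0837, 0.0157, 0.05, -0.1, -0.5, 1.1],
  [0.05, -0.0837, 0.0157, 0.08, -0.1, -0.5, 1.1],
  [0.05, -0.0837, 0.0157, 0.1082, -0.1, -0.5, 1.1],
  [0.05, -0.0837, 0.0157, 0.1082, -0.1, -0.5, 1.1],
], grip_force=30)

```text
time_s: 2.75
tcp_pos: [0.4594, -0.107, 0.1414]
orientation: [[0.067, 0.866, 0.495], [0.998, -0.059, -0.031], [0.003, 0.496, -0.868]]
ft_force: [0.6, 0.0, 0.4]
grip_width: 0.0499
finger_force: 0.0
```

Run:
```python
from h import *
import cv2
show(nest([-.0216,-.0622,.119]),toolR(Y0));print(tcp_in_nest())
p=cam('wrist')[0];cv2.imwrite('pics/w2.png',p[:,:,::-1])
```

```text
2.75 shift [-0.0003  0.002  -0.0016] rot [-0.28 -0.11 -0.1 ] F [0.6 0.  0.4] w 0.049942131959540045
[-0.02362218 -0.06186574  0.11744137]
```

View pics/w2.png

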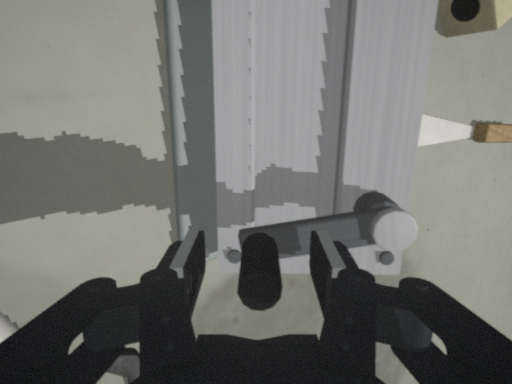

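The knob, centred near (260,290), stands between the fingers at (190,270) and (325,270), so I can close.

Emit:
steer_hand([
  [0.01, 0, 0, 0, 0, 0, 0],
  [0.01, 0, 0, 0, 0, 0, 0],
  [0.01, 0, 0, 0, 0, 0, 0],
  [0.01, 0, 0, 0, 0, 0, 0],
], grip_force=30)

```text
time_s: 3.3
tcp_pos: [0.4586, -0.1076, 0.1437]
orientation: [[0.067, 0.865, 0.497], [0.998, -0.058, -0.033], [0.0, 0.498, -0.867]]
ft_force: [-14.4, 0.8, 9.6]
grip_width: 0.017
finger_force: 29.7
```

Run:
```python
from h import *
s=sense();print(tcp_in_nest(),s['ft_force'],s['torque'])
```

```text
[-0.02310623 -0.06254688  0.11978216] [-14.38862554   0.78751404   9.63507409] [ 0.0613473   1.41554923 -0.08742005]
```

Emit:
steer_hand([
  [0.01, -0.0154, 0.0036, 0, 0, 0, 0],
  [0.01, -0.03, 0.0111, 0, 0, 0, 0],
  [0.01, -0.0423, 0.022, 0, 0, 0, 0],
  [0.01, -0.0515, 0.0357, 0, 0, 0, 0],
  [0.01, -0.0571, 0.0511, 0, 0, 0, 0],
], grip_force=30)

```text
time_s: 3.92
tcp_pos: [0.4981, -0.1692, 0.1683]
orientation: [[0.068, 0.866, 0.495], [0.998, -0.057, -0.037], [-0.004, 0.496, -0.868]]
ft_force: [-12.9, -8.8, -2.3]
grip_width: 0.0171
finger_force: 31.0
```

Emit:
steer_hand([
  [0.01, -0.0016, 0.0100, 0, 0, 0, 0],
  [0.01, -0.0016, 0.0190, 0, 0, 0, 0],
  [0.01, -0.0016, 0.0190, 0, 0, 0, 0],
])

```text
time_s: 4.3
tcp_pos: [0.5158, -0.1714, 0.1787]
orientation: [[0.068, 0.864, 0.498], [0.998, -0.058, -0.036], [-0.003, 0.5, -0.866]]
ft_force: [-1.6, -5.0, -3.6]
grip_width: 0.0172
finger_force: 30.1
```

Run:
```python
from h import *
print(tcp_in_nest())
```

```text
[ 0.04748748 -0.12235822  0.11947136]
```

Emit:
steer_hand([
  [0.05, 0, 0, 0, 0, 0, 0],
  [0.05, 0, 0, 0, 0, 0, 0],
  [0.05, 0, 0, -0.04, 0, 0, 0],
  [0.05, 0.03, -0.01, -0.08, 0, 0, 0],
  [0.085, 0.08, -0.03, -0.105, 0, 0, 0],
])

```text
time_s: 4.92
tcp_pos: [0.4438, -0.086, 0.2574]
orientation: [[0.072, 0.862, 0.502], [0.997, -0.062, -0.037], [-0.001, 0.504, -0.864]]
ft_force: [-0.2, 0.7, 0.3]
grip_width: 0.0666
finger_force: 0.0
```

Emit:
steer_hand([
  [0.085, 0.02, -0.016, -0.02, 0, 0, 0],
  [0.085, 0.02, -0.016, -0.02, 0, 0, 0],
  [0.085, 0.02, -0.016, -0.02, 0, 0, 0],
])

```text
time_s: 5.3
tcp_pos: [0.4214, -0.0643, 0.2642]
orientation: [[0.069, 0.864, 0.5], [0.998, -0.06, -0.035], [-0.0, 0.501, -0.866]]
ft_force: [-0.3, -0.6, -0.1]
grip_width: 0.0849
finger_force: 0.0
```

Run:
```python
from h import *
import cv2
print(tcp_in_nest())
p,K,E=cam('wrist');np.savez('w3.npz',K=K,E=E);cv2.imwrite('pics/w3f.png',p[:,:,::-1])
cv2.imwrite('pics/w3.png',cv2.resize(p[:,:,::-1][60:350,130:470],(800,int(800*290/340)))[:600] if 0 else cv2.resize(p[:,:,::-1][0:360,120:480],(600,600),interpolation=cv2.INTER_CUBIC))
```

```text
[ 0.00249882 -0.02174634  0.2441349 ]
```

View pics/w3.png

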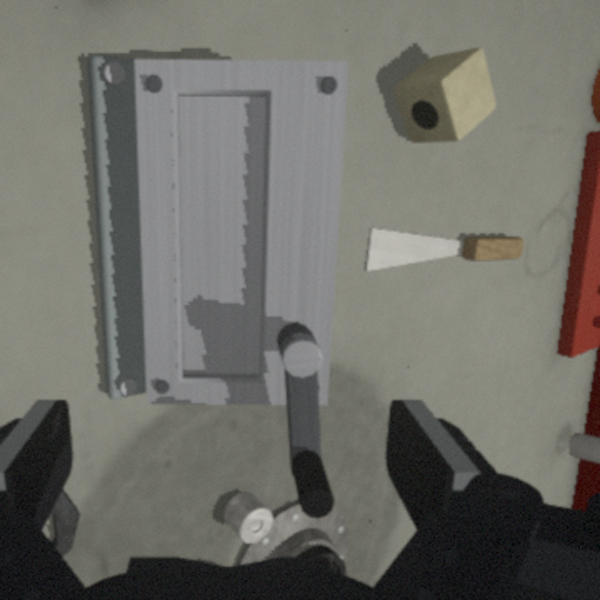

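The keeper is open and pointing right. The plate's corners are at (135,60), (347,61), (327,405) and (150,404), and the pocket's at (176,93), (270,91), (265,378) and (182,377).

Run:
```python
from h import *
w=np.load('w3.npz');K,E=w['K'],w['E']
px=lambda a:(np.array(a)+.5)*.6-.5+[120,0]
A=np.array([(-.046,.098,.01),(.066,.098,.01),(.066,-.098,.01),(-.046,-.098,.01)]);o=px([(135,60),(347,61),(327,405),(150,404)])
B=np.array([(-.026,.0835,.01),(.026,.0835,.01),(.026,-.0835,.01),(-.026,-.0835,.01)]);ob=px([(176,93),(270,91),(265,378),(182,377)])
k=np.array([[.044,-.055,.047]])
def rf(v,P,O): return ((proj(K,E,P@(rz(v[3])@TILT).T+v[:3])-O)).ravel()
for P,O in((A,o),(B,ob),(np.r_[A,B],np.r_[o,ob])):
    r=least_squares(rf,[.54,-.05,.053,-.06],args=(P,O));print(r.x[:3].round(4),np.degrees(r.x[3]).round(2),r.fun.round(1).tolist(), rf(r.x,B,ob).round(1).tolist())
v=[*N0,Y0];print(rf(v,A,o).round(1),rf(v,B,ob).round(1))
# block
b=np.array([.446,.2558,0]);d=np.c_[[0,1,0],[1,0,0],[0,0,-1]]
show(b+[0.,-0.,.22],toolR(0,False))
```

```text
[ 0.5432 -0.0506  0.0505] -4.12 [-0.4, 0.4, 0.6, 0.2, 0.7, -0.6, -0.9, -0.2] [-1.7, -1.4, 0.6, -0.1, -0.3, 2.6, -1.1, 3.1]
[ 0.5473 -0.0507  0.0445] -3.97 [-0.5, -0.6, 0.4, 0.7, -0.1, -0.4, 0.2, 0.2] [-0.5, -0.6, 0.4, 0.7, -0.1, -0.4, 0.2, 0.2]
[ 0.5448 -0.0505  0.0483] -4.07 [0.4, 0.8, 0.2, 0.5, 0.5, -2.0, -0.1, -1.5, -1.1, -1.2, 0.7, 0.1, -0.1, 1.3, -0.5, 1.9] [-1.1, -1.2, 0.7, 0.1, -0.1, 1.3, -0.5, 1.9]
[-1.3  0.4  0.3 -0.5  1.2 -0.5 -0.6  0.4] [-2.4 -1.5  0.2 -0.4  0.1  2.8 -0.9  3.6]
5.35 shift [ 0.3212 -0.02    0.0391] rot [29.98  1.03 -3.89] F [ 0.3  0.1 -0.9] w 0.08516471205025561
```

```bash
sed -i 's/^N0=.*/N0=np.array([.5435,-.0505,.0505]);Y0=np.radians(-4.0)/' h.py
```

Emit:
steer_hand([
  [0.085, 0.055, -0.003, 0.006, 5, 0.2, -0.7],
  [0.085, 0.11, -0.007, 0.013, 10, 0.3, -1.3],
  [0.085, 0.165, -0.01, 0.02, 15, 0.5, -2],
  [0.085, 0.22, -0.014, 0.027, 20, 0.7, -2.6],
  [0.085, 0.275, -0.017, 0.034, 25, 0.9, -3.2],
])

```text
time_s: 5.98
tcp_pos: [0.443, 0.2119, 0.2248]
orientation: [[0.011, 0.996, 0.083], [1.0, -0.011, -0.003], [-0.002, 0.083, -0.997]]
ft_force: [0.7, -0.8, 1.5]
grip_width: 0.0853
finger_force: 0.0
```

```bash
python3 - <<'E'
from h import *
show(np.array([.446,.2558,.22]),toolR(0,False))
E
```

```text
5.975 shift [0.0439 0.002  0.0049] rot [ 4.77  0.15 -0.65] F [ 0.7 -0.8  1.5] w 0.08528401966811633
```

Emit:
steer_hand([
  [0.085, 0.01, 0.002, 0.005, 4.8, 0.2, -0.7],
  [0.085, 0.01, 0.002, 0.005, 4.8, 0.2, -0.7],
  [0.085, 0.01, 0.002, 0.005, 4.8, 0.2, -0.7],
])

```text
time_s: 6.35
tcp_pos: [0.445, 0.2193, 0.2204]
orientation: [[0.0, 1.0, 0.003], [1.0, -0.001, 0.001], [0.001, 0.003, -1.0]]
ft_force: [-0.7, -0.6, -0.6]
grip_width: 0.0849
finger_force: 0.0
```

```bash
python3 - <<'E'
from h import *
import cv2
p,K,E=cam('wrist');np.savez('w4.npz',K=K,E=E);print(sense()['tcp_pos'])
L=np.array([(.0225,.08,.028),(.0225,-.08,.028),(-.0225,-.08,.028),(-.0225,.08,.028)])+[.446,.2558,0]
print(proj(K,E,L).round(0).tolist())
cv2.imwrite('pics/w4.png',cv2.resize(p[:,:,::-1],(800,600),interpolation=cv2.INTER_CUBIC))
E
```

```text
[0.44493177 0.21921844 0.22068985]
[[287.0, 31.0], [282.0, 229.0], [231.0, 230.0], [227.0, 31.0]]
```

View pics/w4.png

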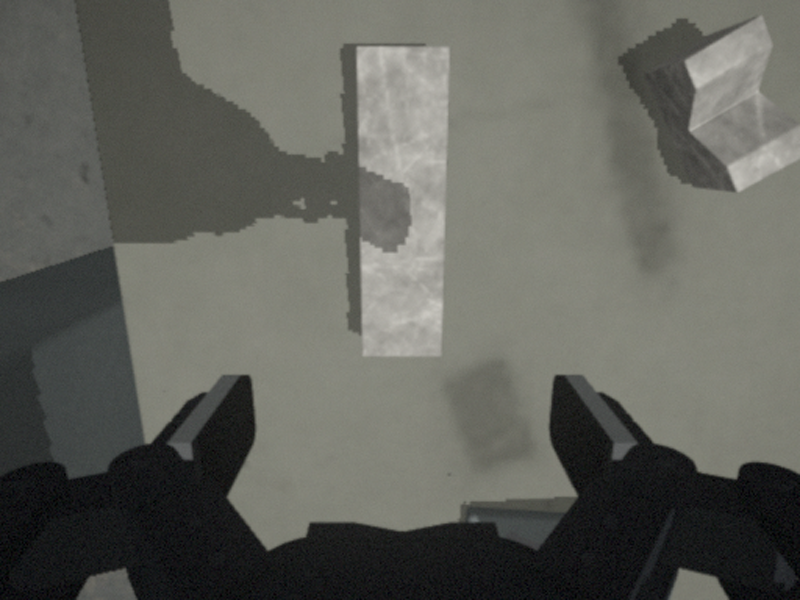

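The block's top corners are at (357,46), (449,46), (441,356) and (362,356) in this view.

Run:
```python
from h import *
w=np.load('w4.npz');K,E=w['K'],w['E']
L=np.array([(.0225,.08,.028),(.0225,-.08,.028),(-.0225,-.08,.028),(-.0225,.08,.028)])
o=(np.array([(449,46),(441,356),(362,356),(357,46)])+.5)/1.5625-.5
f=lambda v:(proj(K,E,L@rz(v[2]).T+[v[0],v[1],0])-o).ravel()
r=least_squares(f,[.446,.256,0]);print(r.x[:2].round(4),np.degrees(r.x[2]),r.fun.round(1))
show(np.array([r.x[0],r.x[1],.083]),toolR(r.x[2],False))
```

```text
[0.4465 0.2574] -0.2671853854844774 [ 0.6  0.1  0.2  0.2 -0.1  0.1 -0.7 -0.3]
6.4 shift [0.038  0.001  0.1377] rot [ 0.19 -0.06  0.23] F [ 0.8  0.3 -0. ] w 0.08448081039130902
```

Emit:
steer_hand([
  [0.085, 0.019, 0.0005, 0.05, 0, 0, 0],
  [0.085, 0.038, 0.001, 0.1, 0.1, 0, 0.2],
  [0.085, 0.038, 0.001, 0.13, 0.2, 0, 0.2],
  [0.085, 0.038, 0.001, 0.1385, 0.2, 0, 0.2],
  [0.085, 0.038, 0.001, 0.1385, 0.2, 0, 0.2],
], grip_force=100)

```text
time_s: 7.02
tcp_pos: [0.4466, 0.2578, 0.0831]
orientation: [[0.004, 1.0, 0.0], [1.0, -0.004, 0.001], [0.001, 0.0, -1.0]]
ft_force: [-0.1, -0.6, 0.2]
grip_width: 0.085
finger_force: 0.0
```

Emit:
steer_hand([
  [0.03, 0, 0, 0, 0, 0, 0],
  [0.03, 0, 0, 0, 0, 0, 0],
  [0.03, 0, 0, 0, 0, 0, 0],
  [0.03, 0, 0, 0, 0, 0, 0],
  [0.03, 0, 0, 0, 0, 0, 0],
], grip_force=100)

```text
time_s: 7.65
tcp_pos: [0.4467, 0.2585, 0.0842]
orientation: [[0.003, 1.0, -0.0], [1.0, -0.003, 0.001], [0.001, -0.0, -1.0]]
ft_force: [-4.4, -1.2, 9.8]
grip_width: 0.0427
finger_force: 105.1
```

```bash
python3 -c "
from h import *
show(np.array([.4465,.2574,.083]),toolR(np.radians(-.27),False))"
```

```text
7.65 shift [-0.0011 -0.0002  0.0012] rot [-0.01 -0.08  0.12] F [-4.4 -1.2  9.8] w 0.042663892707328926
```

Emit:
steer_hand([
  [0.03, 0, 0, -0.01, 0, 0, 0],
  [0.03, 0, 0, -0.03, 0, 0, 0],
  [0.03, 0, 0, -0.07, 0, 0, 0],
  [0.03, 0, 0, -0.12, 0, 0, 0],
  [0.03, 0, 0, -0.12, 0, 0, 0],
])

```text
time_s: 8.28
tcp_pos: [0.4481, 0.2587, 0.2061]
orientation: [[0.002, 1.0, 0.008], [1.0, -0.002, 0.004], [0.004, 0.008, -1.0]]
ft_force: [1.4, -0.7, -8.7]
grip_width: 0.0425
finger_force: 104.7
```

```bash
python3 -c "
from h import *
show(nest([0,.001,.082+.06]),toolR(Y0))"
```

```text
8.275 shift [-0.3033  0.0251  0.0317] rot [-29.54  -1.24   3.71] F [ 1.4 -0.7 -8.7] w 0.04251404546512642
```

Emit:
steer_hand([
  [0.03, -0.03, 0.002, 0.0, -3, -0.1, 0.4],
  [0.03, -0.08, 0.006, 0.003, -8, -0.3, 1],
  [0.03, -0.135, 0.011, 0.008, -13, -0.5, 1.6],
  [0.03, -0.19, 0.016, 0.015, -18.5, -0.8, 2.3],
  [0.03, -0.24, 0.02, 0.022, -23.5, -1, 3],
])

```text
time_s: 8.9
tcp_pos: [0.4628, 0.0171, 0.1764]
orientation: [[0.057, 0.918, 0.393], [0.998, -0.051, -0.027], [-0.005, 0.394, -0.919]]
ft_force: [1.3, 0.9, -9.5]
grip_width: 0.0424
finger_force: 104.6
```

```bash
python3 -c "
from h import *
show(nest([0,.001,.082+.06]),toolR(Y0))"
```

```text
8.9 shift [-0.0609  0.0111  0.0083] rot [-6.78 -0.08  0.75] F [ 1.3  0.9 -9.5] w 0.04239078620262694
```

Emit:
steer_hand([
  [0.03, -0.035, 0.007, 0.005, -4, 0, 0.4],
  [0.03, -0.055, 0.01, 0.007, -6, -0.1, 0.7],
  [0.03, -0.0609, 0.0111, 0.0083, -6.8, -0.1, 0.75],
  [0.03, -0.0609, 0.0111, 0.0083, -6.8, -0.1, 0.75],
])

```text
time_s: 9.4
tcp_pos: [0.4731, -0.043, 0.1737]
orientation: [[0.07, 0.865, 0.496], [0.998, -0.062, -0.034], [0.002, 0.497, -0.868]]
ft_force: [-0.1, 0.3, -9.6]
grip_width: 0.0425
finger_force: 104.6
```

Run:
```python
from h import *
import cv2
show(nest([0,.001,.082+.03]),toolR(Y0))
p,K,E=cam('wrist');np.savez('w5.npz',K=K,E=E)
cv2.imwrite('pics/w5.png',cv2.resize(p[:,:,::-1],(800,600),interpolation=cv2.INTER_CUBIC))
print(p.shape)
for P in [(-.026,.0835,.01),(.026,.0835,.01),(-.046,.098,.01),(.066,.098,.01)]: print(proj(K,E,nest(P))*1.5625)
```

```text
9.4 shift [-0.0016 -0.0002  0.03  ] rot [-0.18 -0.06 -0.06] F [-0.1  0.3 -9.6] w 0.04247100170215851
(384, 512, 3)
[[331.0396204  119.85462763]]
[[467.05551945 119.69582933]]
[[276.16173247  79.01795679]]
[[575.35838357  78.60283862]]
```

View pics/w5.png

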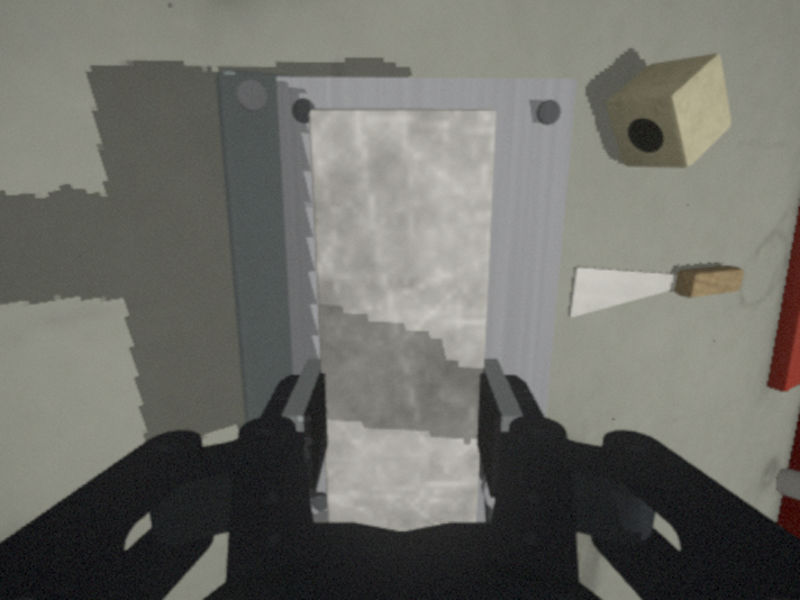

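The held block's far end runs from (312,110) to (495,110). The plate's edge at y≈78 agrees with the model (79).

Run:
```python
from h import *
w=np.load('w5.npz');K,E=w['K'],w['E'];M=rz(Y0)@TILT
t=tcp_in_nest();print('tcp',t)
o=(np.array([(495,110),(312,110),(490,300),(318,290)])+.5)/1.5625-.5
for u in o:
    ray=E[:3,:3].T@np.linalg.solve(K,[*u,1]);c=-E[:3,:3].T@E[:3,3]
    a=M.T@(c-N0);b=M.T@ray;print((a+b*((t[2]-.0842+.028-a[2])/b[2])).round(4))
```

```text
tcp [0.00097672 0.0028481  0.142373  ]
[0.0233 0.0812 0.0862]
[-0.0202  0.0813  0.0862]
[0.0243 0.0342 0.0862]
[-0.0208  0.037   0.0862]
```

Emit:
steer_hand([
  [0.03, -0.0012, -0.0013, 0.015, -0.1, 0, 0],
  [0.03, -0.0012, -0.0013, 0.035, -0.2, 0, 0],
  [0.03, -0.0012, -0.0013, 0.045, -0.2, 0, 0],
  [0.03, -0.0012, -0.0013, 0.045, -0.2, 0, 0],
])

```text
time_s: 9.95
tcp_pos: [0.4964, -0.0455, 0.1366]
orientation: [[0.068, 0.861, 0.503], [0.998, -0.059, -0.034], [0.0, 0.505, -0.863]]
ft_force: [-0.6, -1.3, -8.6]
grip_width: 0.0425
finger_force: 104.7
```

Emit:
steer_hand([
  [0.03, 0, 0, 0.003, 0, 0, 0],
  [0.03, 0, 0, 0.006, 0, 0, 0],
  [0.03, 0, 0, 0.006, 0, 0, 0],
])

```text
time_s: 10.32
tcp_pos: [0.4998, -0.0464, 0.1346]
orientation: [[0.068, 0.86, 0.506], [0.998, -0.058, -0.035], [-0.001, 0.507, -0.862]]
ft_force: [-33.6, 0.7, 24.5]
grip_width: 0.0427
finger_force: 110.3
```

```bash
python3 -c "
from h import *
print(tcp_in_nest());show(nest([0,.0017,.082]),toolR(Y0));print(np.array(sense()['orientation']).T@sense()['ft_force'])"
```

```text
[0.00399895 0.0010509  0.09474672]
10.325 shift [ 0.0007 -0.0041  0.0127] rot [ 0.49 -0.01  0.11] F [-33.6   0.7  24.5] w 0.04269243902123375
[ -1.57438318 -16.50069227 -38.13061492]
```

Emit:
steer_hand([
  [0.03, 0, 0, -0.007, 0, 0, 0],
  [0.03, 0, -0.003, -0.007, 0.4, 0, 0],
  [0.03, 0, -0.003, -0.007, 0.4, 0, 0],
])

```text
time_s: 10.7
tcp_pos: [0.4937, -0.0459, 0.1369]
orientation: [[0.069, 0.864, 0.5], [0.998, -0.06, -0.035], [-0.001, 0.501, -0.866]]
ft_force: [-0.2, -0.2, -9.0]
grip_width: 0.042
finger_force: 104.7
```

```bash
python3 -c "
from h import *
print(tcp_in_nest());show(nest([0,.0017,.082]),toolR(Y0));print(np.array(sense()['orientation']).T@sense()['ft_force'])"
```

```text
[-9.03519989e-05  1.10854268e-03  9.97714519e-02]
10.7 shift [0.0006 0.0001 0.0178] rot [0.05 0.02 0.04] F [-0.2 -0.2 -9. ] w 0.041981863896275125
[-0.21105468 -4.63546997  7.67330392]
```

Emit:
steer_hand([
  [0.03, 0, 0, 0.003, 0, 0, 0],
  [0.03, 0, 0, 0.006, 0, 0, 0],
  [0.03, 0, 0, 0.008, 0, 0, 0],
  [0.03, 0, 0, 0.009, 0, 0, 0],
])

```text
time_s: 11.2
tcp_pos: [0.4985, -0.0461, 0.1325]
orientation: [[0.066, 0.863, 0.5], [0.998, -0.057, -0.034], [-0.001, 0.501, -0.865]]
ft_force: [-78.5, 4.5, 73.0]
grip_width: 0.0424
finger_force: 119.4
```

```bash
python3 -c "
from h import *
print(tcp_in_nest());show(nest([0,.0017,.082]),toolR(Y0));print(np.array(sense()['orientation']).T@sense()['ft_force'],sense()['torque'])"
```

```text
[0.0018441  0.00129321 0.09367085]
11.2 shift [ 0.0004 -0.0019  0.0117] rot [ 0.1  -0.08  0.21] F [-78.5   4.5  73. ] w 0.04238537074256889
[  -0.70252456  -31.43246878 -102.56715318] [ 0.15423005  3.54368846 -0.19237022]
```

Emit:
steer_hand([
  [0.03, 0, 0, -0.006, 0, 0, 0],
  [0.03, 0, 0, -0.006, 0, 0, 0],
])

```text
time_s: 11.45
tcp_pos: [0.4957, -0.0462, 0.1348]
orientation: [[0.07, 0.863, 0.501], [0.998, -0.06, -0.036], [-0.001, 0.502, -0.865]]
ft_force: [-0.0, -0.3, -9.5]
grip_width: 0.0428
finger_force: 106.0
```

Run:
```python
from h import *
import cv2
print(tcp_in_nest(),sense()['ft_force'])
p,K,E=cam('wrist');np.savez('w6.npz',K=K,E=E,t=tcp_in_nest());w=p[:,:,::-1]
cv2.imwrite('pics/w6f.png',w)
q=cam('scene')[0][:,:,::-1]
a=cv2.resize(w[20:270,150:390],(480,500),interpolation=cv2.INTER_CUBIC)
b=cv2.resize(q[185:275,255:335],(320,360),interpolation=cv2.INTER_CUBIC)
o=np.zeros((500,800,3),np.uint8);o[:,:480]=a;o[:360,480:]=b
cv2.imwrite('pics/c6.png',o)
for P in [(-.026,.0835,.01),(.026,.0835,.01),(-.046,.098,.01),(.066,.098,.01)]: print((proj(K,E,nest(P))-[150,20])*2)
```

```text
[0.00062715 0.00092359 0.09699168] [-0.03954141 -0.29158705 -9.54261769]
[[93.31844002 92.58857211]]
[[319.32330244  92.88166855]]
[[ 0.57425207 23.37990107]]
[[500.59448924  24.19352684]]
```

View pics/c6.png

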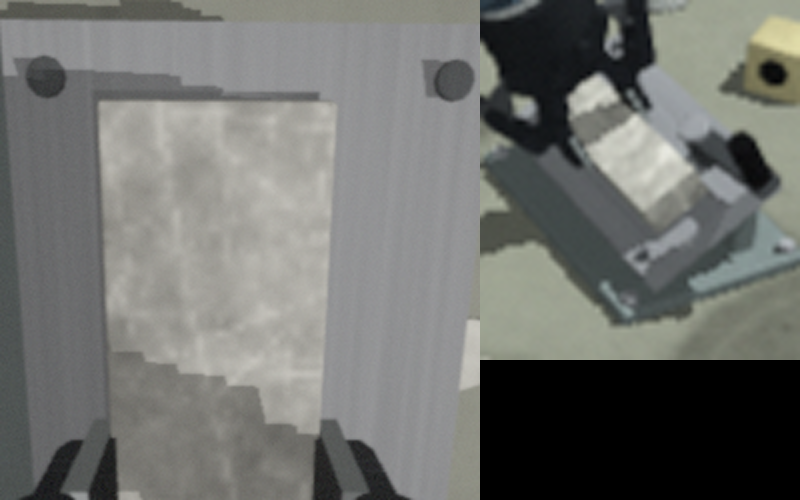

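The pocket's end edge shows from (93,95) to (320,95), matching the model, and the block's top end runs from (98,101) to (336,101). I'll compute the offset.

Run:
```python
from h import *
w=np.load('w6.npz');K,E,t=w['K'],w['E'],w['t'];M=rz(Y0)@TILT
def at(u,z):
    u=np.array(u)/2+[150,20];ray=E[:3,:3].T@np.linalg.solve(K,[*u,1]);c=-E[:3,:3].T@E[:3,3]
    a=M.T@(c-N0);b=M.T@ray;return (a+b*((z-a[2])/b[2])).round(4)
for u in [(98,101),(336,101),(107,310),(327,310),(110,350),(323,400)]:print('top',at(u,t[2]-.0842+.028))
for u in [(93,95),(320,95),(2,21),(478,21)]:print('plate',at(u,.01))
```

```text
top [-0.0199  0.0794  0.0405]
top [0.0244 0.0795 0.0405]
top [-0.02    0.0395  0.0405]
top [0.0247 0.0395 0.0405]
top [-0.0198  0.031   0.0405]
top [0.0248 0.0199 0.0405]
plate [-0.0261  0.083   0.01  ]
plate [0.0262 0.083  0.01  ]
plate [-0.0456  0.0985  0.01  ]
plate [0.0609 0.0986 0.01  ]
```

Emit:
steer_hand([
  [0.03, 0, -0.003, 0, 0, 0, 0],
  [0.03, 0, -0.003, 0.002, 0, 0, 0],
  [0.03, 0, -0.003, 0.005, 0, 0, 0],
  [0.03, 0, -0.003, 0.007, 0, 0, 0],
])

```text
time_s: 12.05
tcp_pos: [0.4965, -0.0462, 0.1267]
orientation: [[0.069, 0.863, 0.5], [0.998, -0.06, -0.035], [-0.001, 0.501, -0.865]]
ft_force: [-0.2, 0.7, -8.9]
grip_width: 0.0423
finger_force: 106.0
```

```bash
python3 -c "
from h import *
print(tcp_in_nest());s=sense();print(np.array(s['orientation']).T@s['ft_force'],s['torque'])"
```

```text
[-0.00271256  0.00101516  0.08959172]
[ 0.74071242 -4.68068848  7.58658619] [ 0.0746271   1.07027622 -0.01256761]
```

It has entered the pocket without contact, so I'll continue to the floor.

Emit:
steer_hand([
  [0.03, 0, 0, 0.002, 0, 0, 0],
  [0.03, 0, 0, 0.004, 0, 0, 0],
  [0.03, 0, 0, 0.005, 0, 0, 0],
  [0.03, 0, 0, 0.005, 0, 0, 0],
])

```text
time_s: 12.55
tcp_pos: [0.4989, -0.0464, 0.1229]
orientation: [[0.069, 0.863, 0.5], [0.998, -0.059, -0.035], [-0.001, 0.501, -0.865]]
ft_force: [-6.9, -1.1, -2.3]
grip_width: 0.0424
finger_force: 107.1
```

```bash
python3 -c "
from h import *
print(tcp_in_nest());s=sense();print(np.array(s['orientation']).T@s['ft_force'],s['torque'])"
```

```text
[-0.00260315  0.00094969  0.0851404 ]
[-1.60014133 -7.09129817 -1.43049687] [ 0.06067838  1.54010351 -0.10834261]
```

Emit:
steer_hand([
  [0.03, 0, 0, 0.001, 0, 0, 0],
  [0.03, 0, 0, 0.001, 0, 0, 0],
])

```text
time_s: 12.8
tcp_pos: [0.499, -0.0464, 0.1228]
orientation: [[0.068, 0.864, 0.499], [0.998, -0.059, -0.034], [-0.0, 0.5, -0.866]]
ft_force: [-23.7, -1.4, 17.5]
grip_width: 0.0425
finger_force: 110.3
```

```bash
python3 -c "
from h import *
print(tcp_in_nest());s=sense();print(np.array(s['orientation']).T@s['ft_force'],s['torque'])"
```

```text
[-0.00249055  0.00095345  0.08494498]
[ -3.03902424 -11.64120732 -26.97145516] [-0.05659398  3.05016426 -0.34010589]
```

Emit:
steer_hand([
  [0.06, 0, 0, -0.001, 0, 0, 0],
  [0.06, 0, 0, -0.001, 0, 0, 0],
  [0.06, 0, 0, -0.001, 0, 0, 0],
  [0.06, 0, 0, -0.03, 0, 0, 0],
  [0.06, 0, 0, -0.08, 0, 0, 0],
], grip_force=20)

```text
time_s: 13.42
tcp_pos: [0.459, -0.0435, 0.191]
orientation: [[0.07, 0.864, 0.498], [0.998, -0.06, -0.035], [-0.0, 0.499, -0.866]]
ft_force: [0.2, -1.1, 0.3]
grip_width: 0.0603
finger_force: 0.0
```

Emit:
steer_hand([
  [0.05, 0, 0, -0.05, 0, 0, 0],
  [0.05, 0, 0, -0.08, 0, 0, 0],
  [0.05, 0, 0, -0.08, 0, 0, 0],
])

```text
time_s: 13.8
tcp_pos: [0.4202, -0.0413, 0.2635]
orientation: [[0.07, 0.86, 0.506], [0.998, -0.058, -0.039], [-0.004, 0.508, -0.862]]
ft_force: [0.6, -0.1, -0.4]
grip_width: 0.0499
finger_force: 0.0
```

Run:
```python
from h import *
import cv2
print(tcp_in_nest())
p,K,E=cam('wrist');np.savez('w7.npz',K=K,E=E,p=p)
# rectify at block-top height z=.028 : 1 px = 0.5 mm
xs=np.arange(-.05,.07,.0005);ys=np.arange(.1,-.1,-.0005)
X,Y=np.meshgrid(xs,ys);P=N0+np.c_[X.ravel(),Y.ravel(),np.full(X.size,.028)]@(rz(Y0)@TILT).T
m=proj(K,E,P).reshape(*X.shape,2).astype(np.float32)
g=cv2.cvtColor(cv2.remap(p,m[:,:,0],m[:,:,1],cv2.INTER_LINEAR),cv2.COLOR_RGB2GRAY)
hsv=cv2.remap(p,m[:,:,0],m[:,:,1],cv2.INTER_LINEAR).astype(int)
warm=hsv[:,:,0]-hsv[:,:,2]
# blue-ish plate: r-b negative; block neutral/warm
for y in (.07,.05,.03,.0,-.02):
    i=int(round((.1-y)/.0005));r=np.median(warm[i-6:i+7],0);gg=np.median(g[i-6:i+7],0)
    idx=np.where((r>-2)&(gg>50)&(xs>-.032)&(xs<.032))[0];print(y,xs[idx[0]].round(4),xs[idx[-1]].round(4),idx.size)
for x in(-.015,0,.015):
    j=int(round((x+.05)/.0005));r=np.median(warm[:,j-6:j+7],1);gg=np.median(g[:,j-6:j+7],1)
    idx=np.where((r>-2)&(gg>50)&(np.abs(ys)<.09))[0];print('x',x,ys[idx[0]].round(4),ys[idx[-1]].round(4),idx.size)
```

```text
[-0.00055613  0.00061048  0.24622432]
0.07 -0.029 0.03 106
0.05 -0.032 0.024 105
0.03 -0.032 0.022 103
0.0 -0.032 0.0315 115
-0.02 -0.0315 0.0265 106
x -0.015 0.087 -0.0895 346
x 0 0.0825 -0.0895 338
x 0.015 0.0835 -0.0895 344
```

Run:
```python
from h import *
import cv2
w=np.load('w7.npz');K,E,p=w['K'],w['E'],w['p']
xs=np.arange(-.04,.04,.0005);ys=np.arange(.1,-.1,-.0005);X,Y=np.meshgrid(xs,ys)
def rect(z):
    m=proj(K,E,N0+np.c_[X.ravel(),Y.ravel(),np.full(X.size,z)]@(rz(Y0)@TILT).T).reshape(*X.shape,2).astype(np.float32)
    return cv2.GaussianBlur(cv2.cvtColor(cv2.remap(p,m[:,:,0],m[:,:,1],cv2.INTER_LINEAR),cv2.COLOR_RGB2GRAY),(3,3),0).astype(float)
g=rect(.028)
for y in(.06,.02,-.03):
    i=int(round((.1-y)/.0005));r=g[i-10:i+11].mean(0)
    for a in(-.03,.016): k=(xs>=a-1e-9)&(xs<a+.014);print('y',y,'from',a,r[k][::2].astype(int))
for x in(-.01,.01):
    j=int(round((x+.04)/.0005));r=g[:,j-10:j+11].mean(1)
    for a in(.090,-.072): k=(ys<=a+1e-9)&(ys>a-.016);print('x',x,'from',a,r[k][::2].astype(int))
```

```text
y 0.06 from -0.03 [106 106 105 106 105 108 125 143 149 151 150 148 147 147]
y 0.06 from 0.016 [172 172 173 170 154 120  98 105 128 143 145 144 143 143]
y 0.02 from -0.03 [104 103 103 104 103 111 131 144 148 149 150 151 152 154]
y 0.02 from 0.016 [167 167 166 161 142 110  97 111 132 143 144 143 142 143]
y -0.03 from -0.03 [101 101 102 102 108 131 155 165 167 167 167 166 166 165]
y -0.03 from 0.016 [156 156 156 148 124 100  98 113 130 138 139 140 140 141]
x -0.01 from 0.09 [145 145 145 145 145 143 132 114  96 101 127 161 175 176 173 171]
x -0.01 from -0.072 [152 155 158 159 158 159 160 159 153 143 139 138 138 138 138 135]
x 0.01 from 0.09 [144 144 144 145 144 144 139 125 111 110 125 149 159 164 166 165]
x 0.01 from -0.072 [159 161 162 161 159 157 156 152 139 114 102 100  99  99  99 101]
```

The block is seated: its edges measure 44.9 by 160.3 mm at the seated height, offset about 2 mm down-slope against the lower wall. Now the keeper.

```bash
python3 -c "
from h import *
show(np.array([.5158,-.1714,.1787]),toolR(Y0))"
```

```text
13.85 shift [-0.1232  0.0486  0.1246] rot [0.29 0.11 0.06] F [ 0.7 -0.1 -0.7] w 0.04981729614061524
```

Emit:
steer_hand([
  [0.05, -0.05, 0.02, 0.01, 0.1, 0, 0],
  [0.05, -0.1, 0.04, 0.02, 0.2, 0.1, 0],
  [0.05, -0.1232, 0.0486, 0.04, 0.3, 0.1, 0],
  [0.05, -0.1232, 0.0486, 0.08, 0.3, 0.1, 0],
  [0.05, -0.1232, 0.0486, 0.11, 0.3, 0.1, 0],
], grip_force=30)

```text
time_s: 14.48
tcp_pos: [0.5079, -0.1705, 0.1856]
orientation: [[0.07, 0.868, 0.492], [0.998, -0.062, -0.032], [0.003, 0.493, -0.87]]
ft_force: [-0.2, -0.4, 0.7]
grip_width: 0.0501
finger_force: 0.0
```

```bash
python3 -c "
from h import *
show(np.array([.5158,-.1714,.1787]),toolR(Y0))"
```

```text
14.475 shift [-0.0004  0.0035  0.01  ] rot [-0.45 -0.15 -0.07] F [-0.2 -0.4  0.7] w 0.05008986957668693
```

Emit:
steer_hand([
  [0.05, 0, 0.002, 0.01, -0.4, -0.1, 0],
  [0.01, 0, 0.002, 0.01, -0.4, -0.1, 0],
  [0.01, 0, 0.002, 0.01, -0.4, -0.1, 0],
  [0.01, 0, 0.002, 0.01, -0.4, -0.1, 0],
  [0.01, 0, 0.002, 0.01, -0.4, -0.1, 0],
], grip_force=30)

```text
time_s: 15.1
tcp_pos: [0.5145, -0.171, 0.1825]
orientation: [[0.07, 0.862, 0.502], [0.998, -0.059, -0.036], [-0.001, 0.504, -0.864]]
ft_force: [1.9, 0.4, -1.4]
grip_width: 0.0174
finger_force: 29.7
```

```bash
python3 -c "
from h import *
show(np.array([.5158,-.1714,.1787]),toolR(Y0));print(tcp_in_nest())"
```

```text
15.1 shift [-0.0004 -0.0008  0.0039] rot [0.25 0.06 0.05] F [ 1.9  0.4 -1.4] w 0.01736674684376293
[ 0.04825335 -0.12217901  0.12455299]
```

Emit:
steer_hand([
  [0.01, 0.0015, -0.0183, 0, 0, 0, 0],
  [0.01, 0.0071, -0.0339, 0, 0, 0, 0],
  [0.01, 0.0163, -0.0475, 0, 0, 0, 0],
  [0.01, 0.0286, -0.0583, 0, 0, 0, 0],
  [0.01, 0.0432, -0.0659, 0, 0, 0, 0],
], grip_force=30)

```text
time_s: 15.72
tcp_pos: [0.4608, -0.1258, 0.15]
orientation: [[0.073, 0.861, 0.504], [0.997, -0.06, -0.042], [-0.006, 0.505, -0.863]]
ft_force: [-6.3, -7.1, 4.3]
grip_width: 0.0173
finger_force: 31.4
```

Emit:
steer_hand([
  [0.01, 0.01, -0.0025, 0, 0, 0, 0],
  [0.01, 0.018, -0.0038, 0, 0, 0, 0],
  [0.01, 0.0235, -0.004, 0, 0, 0, 0],
  [0.01, 0.0245, -0.004, 0, 0, 0, 0],
])

```text
time_s: 16.23
tcp_pos: [0.4572, -0.0992, 0.1462]
orientation: [[0.068, 0.864, 0.498], [0.998, -0.058, -0.035], [-0.001, 0.5, -0.866]]
ft_force: [-25.8, -4.4, 14.0]
grip_width: 0.0167
finger_force: 34.4
```

```bash
python3 -c "
from h import *
print(tcp_in_nest());s=sense();print(np.array(s['orientation']).T@s['ft_force'])"
```

```text
[-0.02381801 -0.05455401  0.12420555]
[ -6.12521578 -15.00025061 -24.83391233]
```

Emit:
steer_hand([
  [0.01, 0.0025, 0.001, -0.001, 0, 0, 0],
  [0.01, 0.0025, 0.001, -0.001, 0, 0, 0],
])

```text
time_s: 16.48
tcp_pos: [0.4572, -0.0962, 0.1464]
orientation: [[0.069, 0.865, 0.497], [0.998, -0.06, -0.034], [0.0, 0.498, -0.867]]
ft_force: [-16.4, -4.0, 4.0]
grip_width: 0.0174
finger_force: 32.6
```

```bash
python3 -c "
from h import *
print(tcp_in_nest());s=sense();print(np.array(s['orientation']).T@s['ft_force'])"
```

```text
[-0.02389411 -0.05156652  0.12450271]
[ -5.09208226 -11.94433647 -11.45324609]
```

Emit:
steer_hand([
  [0.01, 0.003, 0, 0, 0, 0, 0],
  [0.01, 0.003, 0, 0, 0, 0, 0],
])

```text
time_s: 16.73
tcp_pos: [0.4573, -0.0931, 0.1463]
orientation: [[0.069, 0.865, 0.497], [0.998, -0.06, -0.034], [0.0, 0.498, -0.867]]
ft_force: [-16.0, -3.8, 3.7]
grip_width: 0.0169
finger_force: 32.7
```

```bash
python3 -c "
from h import *
print(tcp_in_nest());s=sense();print(np.array(s['orientation']).T@s['ft_force'],s['torque'])"
```

```text
[-0.02400471 -0.04854334  0.12446476]
[ -4.85493024 -11.7762618  -11.08397115] [-0.35608051  2.23974969 -0.6848068 ]
```

Emit:
steer_hand([
  [0.05, 0, 0, 0, 0, 0, 0],
  [0.05, 0, 0, 0, 0, 0, 0],
  [0.05, 0, 0, -0.03, 0, 0, 0],
  [0.0, -0.025, 0.001, -0.06, 0, 0, 0],
  [0.0, -0.05, 0.001, -0.06, 0, 0, 0],
], grip_force=20)

```text
time_s: 17.35
tcp_pos: [0.4278, -0.1428, 0.2038]
orientation: [[0.069, 0.859, 0.507], [0.998, -0.057, -0.039], [-0.005, 0.508, -0.861]]
ft_force: [0.3, 0.1, -0.5]
grip_width: 0.014
finger_force: 0.0
```

Emit:
steer_hand([
  [0.0, 0, 0, 0, 0, 0, 0],
  [0.0, 0, 0, 0.03, 0, 0, 0],
  [0.0, 0, 0, 0.06, 0, 0, 0],
  [0.0, 0.01, 0, 0.06, 0, 0, 0],
  [0.0, 0.02, 0, 0.06, 0, 0, 0],
])

```text
time_s: 17.98
tcp_pos: [0.4584, -0.1226, 0.1489]
orientation: [[0.069, 0.862, 0.502], [0.998, -0.059, -0.035], [-0.001, 0.503, -0.864]]
ft_force: [0.2, -1.0, 0.5]
grip_width: 0.0003
finger_force: 0.0
```

```bash
python3 -c "
from h import *
print(tcp_in_nest());s=sense();print(np.array(s['orientation']).T@s['ft_force'],s['torque'])"
```

```text
[-0.01992489 -0.0778205   0.12514049]
[-1.0006432   0.47542331 -0.26403589] [-0.01283571  0.27547872  0.01156693]
```

Advance in small steps until it meets a firm stop.

Emit:
steer_hand([
  [0.0, 0.002, 0, 0, 0, 0, 0],
  [0.0, 0.004, 0, 0, 0, 0, 0],
  [0.0, 0.004, 0, 0, 0, 0, 0],
])

```text
time_s: 18.35
tcp_pos: [0.4589, -0.1198, 0.1492]
orientation: [[0.07, 0.862, 0.503], [0.998, -0.059, -0.036], [-0.001, 0.504, -0.864]]
ft_force: [0.4, -0.7, 0.7]
grip_width: -0.0005
finger_force: 0.0
```

```bash
python3 -c "
from h import *
print(tcp_in_nest());s=sense();print(np.array(s['orientation']).T@s['ft_force'],s['torque'])"
```

```text
[-0.01952384 -0.07505538  0.12528802]
[-0.65383695  0.76479969 -0.350394  ] [-0.01211257  0.23229698 -0.00655571]
```

Emit:
steer_hand([
  [0.0, 0.0015, 0, 0, 0, 0, 0],
  [0.0, 0.003, 0, 0, 0, 0, 0],
  [0.0, 0.003, 0, 0, 0, 0, 0],
])

```text
time_s: 18.73
tcp_pos: [0.4591, -0.1181, 0.149]
orientation: [[0.07, 0.862, 0.502], [0.998, -0.059, -0.039], [-0.005, 0.504, -0.864]]
ft_force: [-5.0, -7.3, 1.1]
grip_width: -0.0
finger_force: 3.8
```

```bash
python3 -c "
from h import *
print(tcp_in_nest());s=sense();print(np.array(s['orientation']).T@s['ft_force'],s['torque'])"
```

```text
[-0.01959378 -0.07332653  0.12504448]
[-7.59120708 -3.30570119 -3.14474189] [-1.0234669   0.77754972 -0.52446967]
```

Emit:
steer_hand([
  [0.0, 0.0015, 0, 0, 0, 0, 0],
  [0.0, 0.0015, 0, 0, 0, 0, 0],
])

```text
time_s: 18.98
tcp_pos: [0.4591, -0.1177, 0.1491]
orientation: [[0.071, 0.862, 0.503], [0.997, -0.058, -0.042], [-0.008, 0.504, -0.863]]
ft_force: [-9.0, -14.1, 0.8]
grip_width: 0.0001
finger_force: 7.1
```

```bash
python3 -c "
from h import *
print(tcp_in_nest());s=sense();print(np.array(s['orientation']).T@s['ft_force'],s['torque'])"
```

```text
[-0.01953236 -0.07290508  0.1251027 ]
[-14.71856203  -6.55875296  -4.582924  ] [-1.82544277  1.29291205 -0.98944238]
```

It has met a firm stop with the knob at y≈-53 mm, so the keeper is closed. I'll back off, retreat, and check the block again.

Emit:
steer_hand([
  [0.0, -0.01, 0, 0, 0, 0, 0],
  [0.0, -0.015, 0, -0.02, 0, 0, 0],
  [0.0, -0.015, 0, -0.06, 0, 0, 0],
  [0.0, 0.01, 0, -0.1, 0, 0, 0],
  [0.0, 0.05, 0.0, -0.12, 0, 0, 0],
])

```text
time_s: 19.6
tcp_pos: [0.4022, -0.0615, 0.2544]
orientation: [[0.073, 0.861, 0.504], [0.997, -0.062, -0.038], [-0.002, 0.505, -0.863]]
ft_force: [0.4, -0.2, 0.8]
grip_width: -0.0002
finger_force: 0.0
```

Emit:
steer_hand([
  [0.0, 0.025, 0.015, 0, 0, 0, 0],
  [0.0, 0.025, 0.015, 0, 0, 0, 0],
  [0.0, 0.025, 0.015, 0, 0, 0, 0],
])

```text
time_s: 19.98
tcp_pos: [0.4167, -0.0372, 0.2592]
orientation: [[0.069, 0.863, 0.5], [0.998, -0.06, -0.035], [-0.0, 0.502, -0.865]]
ft_force: [-0.1, -0.2, 0.6]
grip_width: 0.0001
finger_force: 0.0
```

Run:
```python
from h import *
import cv2
print(tcp_in_nest(),sense()['ft_force'])
p,K,E=cam('wrist')
xs=np.arange(-.04,.04,.0005);ys=np.arange(.1,-.1,-.0005);X,Y=np.meshgrid(xs,ys)
def rect(z):
    m=proj(K,E,N0+np.c_[X.ravel(),Y.ravel(),np.full(X.size,z)]@(rz(Y0)@TILT).T).reshape(*X.shape,2).astype(np.float32)
    return cv2.GaussianBlur(cv2.cvtColor(cv2.remap(p,m[:,:,0],m[:,:,1],cv2.INTER_LINEAR),cv2.COLOR_RGB2GRAY),(3,3),0).astype(float)
g=rect(.028)
for y in(.06,.02,-.03):
    i=int(round((.1-y)/.0005));r=g[i-10:i+11].mean(0)
    for a in(-.03,.016): k=(xs>=a-1e-9)&(xs<a+.014);print('y',y,'from',a,r[k][::2].astype(int))
for x in(-.01,.01):
    j=int(round((x+.04)/.0005));r=g[:,j-10:j+11].mean(1);k=(ys<=.09)&(ys>.074);print('x',x,r[k][::2].astype(int))
b=rect(.039)  # bar top face, dark band across y
for x in(-.010,.0,.01):
    j=int(round((x+.04)/.0005));r=b[:,j-3:j+4].mean(1);k=(ys<-.035)&(ys>-.085);print('bar',x,r[k][::4].astype(int))
```

```text
[-0.0059936   0.00447238  0.24441521] [-0.13284925 -0.20707517  0.59279543]
y 0.06 from -0.03 [108 108 108 108 107 104 116 140 152 154 154 152 151 150]
y 0.06 from 0.016 [174 175 176 176 168 135 101 103 125 145 148 147 146 145]
y 0.02 from -0.03 [107 106 105 106 104 106 124 143 150 152 153 154 155 156]
y 0.02 from 0.016 [171 170 170 168 156 124  99 109 132 145 147 146 145 146]
y -0.03 from -0.03 [104 103 104 104 103 119 149 166 170 170 170 170 169 168]
y -0.03 from 0.016 [159 158 159 158 139 106  98 111 130 141 142 142 142 143]
x -0.01 [148 148 148 148 148 143 132 112  98 103 126 158 176 179 176 174]
x 0.01 [147 148 147 147 147 147 143 126 112 117 129 146 161 166 169 168]
bar -0.01 [165 166 150 115  89  85  86  85  85  83  84  83  83  83  82  82  82  82
  79  79  78  76  83  95  93]
bar 0.0 [153 162 152 118  86  77  78  76  76  74  74  74  74  71  71  71  71  68
  65  65  65  65  68  76  79]
bar 0.01 [162 168 165 127 105  67  75  84  82  69  62  68  70  74  76  76  80  81
  82  82  83  84  73  40  32]
```

The block is unchanged, and the keeper's left edge runs parallel to the slope. Handing in.

```bash
python3 -c "
from plant import env, read_camera, sense
print(env.hand_in())"
```

```text
the job is handed in; nothing more can be done
None
```

I handed the job in at about 20 s: by my camera and force checks the block is seated flat in the pocket, about 2 mm down-slope of centre, with the keeper closed to its stop; the vee block and micrometer were not touched, and no verdict was returned.

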